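Take the bayonet cap off the clay extruder

TASK

Open the upright clay extruder so it can be loaded: press its release button fully down (it stays down), push the cap down a little against its spring, turn it counterclockwise seen from above until it gently meets its stop, within a quarter turn, and lift it straight off. Set the cap down gently on the round plywood bat, upright with its grip bar on top and all of it over the bat. Force nothing, and leave the vase, the jar and the scraper where they are.

Things in the scene. Friction and masses are not known exactly. Their poses are not given: they have to be found in the camera images.
- mouth (a point): Middle of the barrel's mouth, on its axis, 100 mm over the bench; axes as the barrel. Turned counterclockwise seen from above, the lugs meet a hard stop somewhere between 43 and 86 degrees from the locked position, to be felt: it differs each time. The cap comes out only at the stop or up to 7 degrees before it; best 3 to 4 degrees before it. Farther back the lip holds it.
- button: Release button beside the barrel: flat round steel top, 18 mm in diameter, facing up, with 24 mm free between its middle and the cap's rim. Origin: middle of its top, 64 mm from the barrel's axis; 110 mm over the bench when up (locked), 101 mm when fully down. It slides against 3 N of friction to a hard end and stays there. Its arm bears a pin that stands in the cap's notch until fully down.
- barrel: Extruder, fixed to the bench: upright aluminium barrel, 68 mm in diameter, on a grey 130 x 130 x 14 mm base. Origin: on the barrel's axis, at the bench; z up, -x points to the release button. A lip in the mouth has two 2 mm deep pockets in its underside that hold the cap's lugs (clockwise turning is blocked) and two exits, set by a hidden adjusting ring and not seen while the cap is on.
- cap: Loose steel bayonet cap, about 0.25 kg, 60 mm tall: plug 44 mm in diameter and 18 mm tall with two side lugs (along y), above it a flange 80 mm in diameter and 7 mm thick, notched at -x, then a straight grip bar. Origin: middle of the plug's underside; z up, x along the bar. Locked: origin 86 mm over the bench on the barrel's axis, x as the barrel's x within 3 degrees; 1.5 mm play sideways.
- grip_bar (a point): Point in the cap's bar on its axis, 48 mm over the cap's origin. Bar: 60 mm long (cap's x), 18 mm thick (y), from 25 to 60 mm over the cap's origin; grip it across its thickness. A spring holds the cap up with 4 N; a 7 N push sinks it the 2 mm that free it to turn out of the pockets, 10 N nearly the 4 mm where it meets the barrel hard. At the exit the spring lifts it 2 mm at most.
- bat: Round plywood bat lying fixed on the bench, 180 mm in diameter, 12 mm thick; origin at the middle of its underside. It lies left or right of the extruder, with the white bowl on the other side.
- bowl: White bowl with clay trimmings, fixed, 170 mm in diameter, 55 mm tall; origin at the middle of its underside. Not the place for the cap.
- vase: Loose grey clay vase, 84 mm in diameter, 100 mm tall, behind the extruder; origin at its underside. Leave it alone.
- slip_jar: Loose closed jar, 60 mm in diameter, 80 mm tall, behind the extruder; origin at its underside. Leave it alone.
- scraper: Loose flat scraper with a wooden handle, about 160 mm long, lying on the bench behind the extruder; origin at its underside. Leave it alone.
Not all that is in view belongs to the job. Leave any red or turquoise look-alike of the cap alone.

How it is judged:
By the outcome, as a careful person would: the job done as asked, in the order asked, and still so for the second after the job is handed in, with the robot touching nothing.
It also fails if it takes over 72 s, if anything falls off the work surface, if the arm or the gripper's body presses on something with over 40 N, if the wrist force passes 120 N, or if a joint passes its speed limit or range.

ROBOT

A 6-joint arm with a two-finger parallel gripper is mounted at the origin on the work surface. World frame = base frame: x ahead of the robot, y to its left, z up, the work surface at z = 0. Lengths are in m, angles in rad, forces in N, time in s.
With the tool pointing down it reaches from about 0.375 to 0.9 m from the base axis. Payload 3.1 kg.
Tool frame: the origin (TCP) lies at the centre of the arm's flange, where the gripper is bolted on; the fingertips stand 173 mm ahead of it and the grasp point (between the pads) lies 155 mm ahead of it; z points along the fingers, y is the line along which they close (so a half turn about z gives the same grasp; the last joint's range is limited). The gripper opens to 85 mm and grips with 20 to 120 N. Pads are 22 mm wide; open, the fingers measure 114 mm over their backs; the gripper's body (76 mm by 85 mm) begins 54 mm behind the grasp point. The pads swing forward as they close: fully open they stand 13 mm farther back than shut.
Start: joints at [-1.306, 0.527, 1.433, -0, 1.181, -0.178], TCP at [0.268, -0.564, 0.405] pointing down, gripper open.
Joint ranges: [-3.08, 3.08], [-0.75, 2.2], [0.22, 2.44], [-1.43, 4.57], [0, 2.65], [-2.85, 2.85]. Speed limits (rad/s): [2.79, 2.79, 3.14, 3.14, 3.14, 3.14].

INTERFACE

Orientations are given as a unit quaternion [x, y, z, w].
In Python, from station import * gives the robot as it stands.
- The arm moves only by the shell command python3 -m jog 'ROWS' [OPENING] [FORCE]. ROWS is a JSON object of lists of equal length, an entry for each row: "linear": the shift along the world's x, y, z in mm, a list of three; "turn": the turn about the world's z in units of 5 degrees (1.0 is 5 degrees). A call has 1 to 12 rows; each row shifts and turns the commanded pose from where the row before left it; what a row does not reach is not made up. A row lasts 1/8 s, in which the tool goes at most 62.5 mm and 10.7 degrees, less where a joint would pass 70% of its speed; a pose out of reach is approached as far as the arm can. A call is refused whole if a number of a shift passes 62.5 or a number of a turn 1, either way. A call with a gripper value outside its range is refused whole. OPENING is the opening, from 0 (shut) to 1 (fully open), set as the call begins (- or left out, the last holds). The fingers move at their own pace and stop on an object; FORCE is the grip in N (left out, the last holds). Time passes only in rows, so rows that do not move let the fingers close. It gives the time, the measured TCP pose, the force, the opening and the grip force at its end, in the units of the state.
- sense(): the state, without advancing time (a new reading comes with each control period).
- snapshot(name): name is "scene" or "top"; returns the picture (480x640x3 uint8, red, green, blue); there is no depth.
- get_calibration(name): a dict with "fx", "fy", "cx", "cy" (pixels), "dist_coeffs" ([k1, k2, p1, p2, k3] as OpenCV has them; the pictures are not rectified), "world_to_cam" (4x4, takes a point from world to camera coordinates). Camera axes: x right, y down, z forward; pixel columns grow to the right and rows downward; lengths in m; the calibration is good to about 2 mm. A picture is of the moment at which its call begins. get_calibration takes no time and is no camera call.
- sign_off(): hands the job in; it is judged then, once.
The state is a dict: "t": time; "q": joint angles; "qd": joint speeds; "tau": joint torques, N m; "tcp_pos": TCP position; "tool_rot": TCP orientation; "force": force on the tool from outside, world axes, zero at the start; "ft_torque": the same for the moment, N m; "finger_gap": opening from 0.0 (shut) to 1.0 (fully open); "gripper_force": force on a finger pad.
Only numpy, scipy, OpenCV 4.12 (cv2) and the standard library are available. Lean on these libraries where they do the work, as an engineer would, in place of code of your own. Each camera call takes 0.05 s, during which the arm holds its last target. There are 200 camera calls.

## Working session

There is one attempt and no reset: what is moved stays moved. The work goes in short steps, Python scripts to look and compute and a shell command to move; the robot and the scene stay as the last step left them, time stands still between calls to the robot, and variables do not carry over. Pictures are saved under pics/ and viewed, at most 10 in all, crops included, and the job is handed in when it is done.

```bash
mkdir -p pics; ls
python3 - <<'E'
from station import *
import cv2
s=sense();print(s)
for n in("scene","top"):
    im=snapshot(n);cv2.imwrite(f"pics/{n}0.png",im[:,:,::-1]);print(n,get_calibration(n))
E
```

```text
pics
{'t': 0.0, 'q': array([-1.30552413e+00,  5.28432611e-01,  1.43392595e+00, -1.27990171e-05,
        1.18142210e+00, -1.78487785e-01]), 'qd': array([ 0.00046595, -0.00036011,  0.00012154, -0.0005886 ,  0.00046603,
        0.00011173]), 'tau': array([ 2.25715144e-05, -4.42342114e+01, -1.78027511e+01, -6.97764449e-05,
        8.43621878e-03,  6.55455466e-06]), 'tcp_pos': array([ 0.26827245, -0.56409564,  0.40374632]), 'tool_rot': array([ 9.75484336e-01,  2.20066158e-01, -5.33686852e-05, -1.09271942e-03]), 'force': array([-0.15444259,  0.23708158,  0.84703918]), 'ft_torque': array([ 0.01940932,  0.00882825, -0.02098583]), 'gripper_force': 0.0, 'finger_gap': 0.9960582257066014}
scene {'fx': 541.9060496641797, 'fy': 541.9060496641797, 'cx': 318.77940845121077, 'cy': 231.19765239028143, 'dist_coeffs': array([0.00774618, 0.        , 0.        , 0.        , 0.        ]), 'world_to_cam': array([[ 0.58151595,  0.81352777, -0.00342978, -0.31889605],
       [ 0.59618154, -0.42901617, -0.67861085, -0.26584414],
       [-0.55354021,  0.39257826, -0.73448999,  1.40360138],
       [ 0.        ,  0.        ,  0.        ,  1.        ]])}
top {'fx': 508.72538501980716, 'fy': 508.72538501980716, 'cx': 319.2074919256021, 'cy': 250.03185133382485, 'dist_coeffs': array([-0.0306204,  0.       ,  0.       ,  0.       ,  0.       ]), 'world_to_cam': array([[ 0.01058392, -0.99951774,  0.02919369, -0.02060652],
       [-0.9912786 , -0.01432296, -0.13100227,  0.55072023],
       [ 0.13135723, -0.02755257, -0.99095214,  0.84209206],
       [ 0.        ,  0.        ,  0.        ,  1.        ]])}
```

View pics/scene0.png

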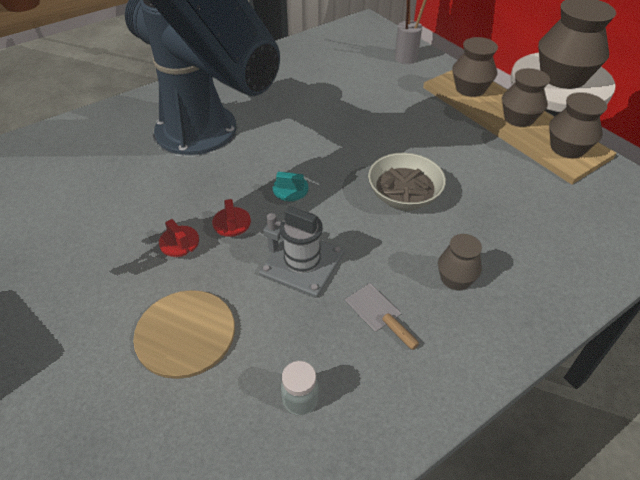

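View pics/top0.png

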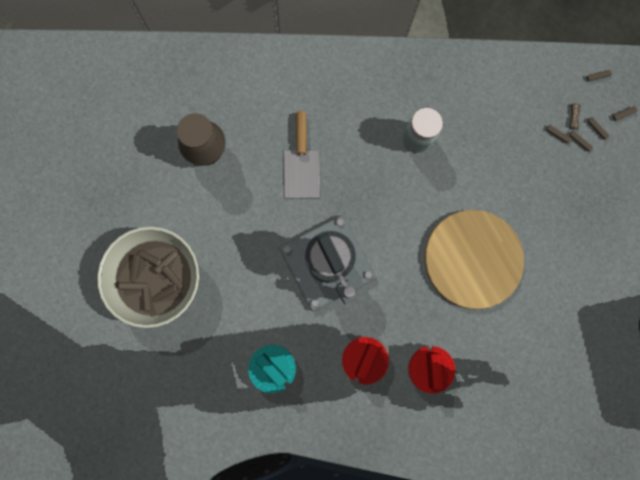

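The scene view shows the grey extruder cap at (301,222), with its button at (271,220). The bat is at (185,333) and the bowl at (407,182). In the top view the cap is at (330,257), the button at (348,293) and the bat at (475,258).

Possible mix-ups in the top view: grey cap on the barrel (330,257), turquoise (272,368), red (366,360), red (432,369). I choose the grey one on the barrel and check it in a close crop.

Run:
```python
import cv2,numpy as np
a=cv2.imread("pics/scene0.png")[195:305,245:355];b=cv2.imread("pics/top0.png")[205:315,275:385]
o=np.hstack([cv2.resize(x,(400,400),interpolation=cv2.INTER_CUBIC) for x in(a,b)])
o=cv2.convertScaleAbs(o,alpha=1.6)
cv2.imwrite("pics/crop0.png",o)
```

```text
(no output)
```

View pics/crop0.png

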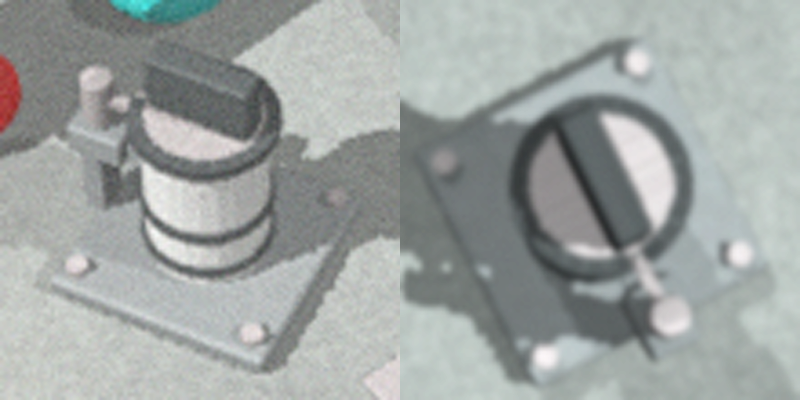

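The close crop confirms the choice: a grey steel cap with a dark bar on the aluminium barrel, and the round button beside it. In full pixels for top and scene, the button is at (350,291)/(271,216), the flange ring middle at (330.6,256.7)/(301.4,227.5) and the bar top at (331.4,254.2)/(302,215).

```bash
cat > h.py <<'E'
import cv2,numpy as np
from station import *
C={n:get_calibration(n) for n in("scene","top")}
def und(n,p):
    c=C[n];K=np.array([[c["fx"],0,c["cx"]],[0,c["fy"],c["cy"]],[0,0,1]])
    return cv2.undistortPoints(np.array([[p]],float),K,np.array(c["dist_coeffs"]))[0,0]
def tri(pt,ps):
    X=cv2.triangulatePoints(C["top"]["world_to_cam"][:3],C["scene"]["world_to_cam"][:3],und("top",pt),und("scene",ps))[:,0]
    return X[:3]/X[3]
def ray(n,p,z):
    M=C[n]["world_to_cam"];R,t=M[:3,:3],M[:3,3];d=R.T@np.append(und(n,p),1);o=-R.T@t
    return o+d*(z-o[2])/d[2]
E
python3 - <<'E'
from h import *
np.set_printoptions(precision=4,suppress=True)
b=((349.8,290.8),(271.1,215.9),.11);f=((330.6,256.7),(301.4,227.5),.111);g=((331.4,254.2),(302,215),.146)
for k,(p,s,z) in dict(btn=b,fl=f,bar=g,bat=((475,258.5),(185,333),.012)).items():
    print(k,tri(p,s),ray("top",p,z),ray("scene",s,z))
k=110/400
q=[ray("top",(275+(x-400)*k,205+y*k),.146) for x,y in((557,122),(597,108),(650,235),(615,250))]
a=(q[2]+q[3])/2-(q[0]+q[1])/2;print("bar ang",np.degrees(np.arctan2(a[1],a[0])),np.linalg.norm(a),np.mean(q,0))
bb=ray("top",b[0],.11)-ray("top",f[0],.111);print("btn dir",np.degrees(np.arctan2(bb[1],bb[0])),np.linalg.norm(bb))
s=sense();from scipy.spatial.transform import Rotation as R
print(R.from_quat(s["tool_rot"]).as_matrix())
E
```

```text
btn [ 0.4774 -0.0606  0.109 ] [ 0.4774 -0.0603  0.11  ] [ 0.4781 -0.0612  0.11  ]
fl [ 0.532  -0.0293  0.1043] [ 0.5307 -0.0297  0.111 ] [ 0.5378 -0.0318  0.111 ]
bar [ 0.5324 -0.0281  0.1374] [ 0.5303 -0.0291  0.146 ] [ 0.5403 -0.0311  0.146 ]
bat [ 0.5445 -0.2967  0.002 ] [ 0.5429 -0.294   0.012 ] [ 0.5518 -0.2973  0.012 ]
bar ang -156.1236085083175 0.05796476545578314 [ 0.5305 -0.029   0.146 ]
btn dir -150.13680820079225 0.06147059886638814
[[ 0.9031  0.4294 -0.0005]
 [ 0.4294 -0.9031  0.002 ]
 [ 0.0004 -0.002  -1.    ]]
```

```bash
python3 -m jog '{"linear":[[10,20,0],[17,42,0],[20,50,0],[20,50,0],[20,50,0],[20,50,0],[20,50,0],[20,50,0],[20,50,0],[20,50,-10],[15,30,-20],[6,11,-20]],"turn":[0,0,0,0,0,0,0,0,0,0,0.3,0.3]}' 0 30; python3 -m jog '{"linear":[[0,0,0],[0,0,0]],"turn":[0,0]}'
```

```text
t: 1.6
tcp_pos: [0.4759, -0.0582, 0.3544]
tool_rot: [0.969, 0.248, 0.0, -0.0]
force: [0.2, 0.0, 0.7]
finger_gap: 0.001
gripper_force: 0.0
t: 1.85
tcp_pos: [0.476, -0.0612, 0.3552]
tool_rot: [0.969, 0.246, 0.0, 0.0]
force: [0.5, -0.5, -0.4]
finger_gap: -0.001
gripper_force: 0.0
```

```bash
python3 -m jog '{"linear":[[0,0,-20],[0,0,-25],[0,0,-15],[0,0,-7],[0,0,0]],"turn":[0,0,0,0,0]}'; python3 -m jog '{"linear":[[0,0,-2],[0,0,-2],[0,0,-2],[0,0,-2],[0,0,-1],[0,0,0]],"turn":[0,0,0,0,0,0]}'
```

```text
t: 2.48
tcp_pos: [0.4764, -0.0619, 0.2881]
tool_rot: [0.97, 0.245, 0.0, 0.0]
force: [0.4, 0.7, -0.1]
finger_gap: 0.004
gripper_force: 0.0
t: 3.22
tcp_pos: [0.4766, -0.0615, 0.2787]
tool_rot: [0.969, 0.246, 0.0, 0.0]
force: [-0.0, -0.6, 2.1]
finger_gap: 0.001
gripper_force: 0.7
```

```bash
python3 -m jog '{"linear":[[0,0,-1],[0,0,-1],[0,0,-1],[0,0,0]],"turn":[0,0,0,0]}'
```

```text
t: 3.72
tcp_pos: [0.4765, -0.0615, 0.2756]
tool_rot: [0.969, 0.245, 0.0, 0.0]
force: [1.3, -0.9, 1.9]
finger_gap: -0.0
gripper_force: 0.8
```

```bash
python3 -m jog '{"linear":[[0,0,-0.5],[0,0,-0.5],[0,0,0]],"turn":[0,0,0]}'; python3 -m jog '{"linear":[[0,0,-0.5],[0,0,-0.5],[0,0,0]],"turn":[0,0,0]}'
```

```text
t: 4.1
tcp_pos: [0.4765, -0.0615, 0.2747]
tool_rot: [0.969, 0.246, 0.0, 0.0]
force: [1.2, -0.5, 2.4]
finger_gap: 0.001
gripper_force: 1.0
t: 4.47
tcp_pos: [0.4765, -0.0614, 0.2744]
tool_rot: [0.969, 0.246, 0.0, 0.0]
force: [0.1, 0.1, 7.4]
finger_gap: -0.003
gripper_force: 4.3
```

```bash
python3 -m jog '{"linear":[[0,0,-0.5],[0,0,-0.3],[0,0,0]],"turn":[0,0,0]}'
```

```text
t: 4.85
tcp_pos: [0.4764, -0.0614, 0.2743]
tool_rot: [0.969, 0.246, 0.0, 0.0]
force: [-1.3, -0.4, 14.5]
finger_gap: -0.002
gripper_force: 7.6
```

```bash
python3 -m jog '{"linear":[[0,0,15],[0,0,40],[0,0,30],[20,12,0],[20,12,0],[16,8,0],[0,0,0]],"turn":[0,0,0,0,-0.2,-0.2,0]}' 0.6
python3 - <<'E'
from h import *
s=sense();print(s["tcp_pos"])
for n,y,x in(("scene",150,230),("top",175,240)):
    im=snapshot(n)[:,:,::-1]
    cv2.imwrite(f"pics/{n}1.png",im)
    globals()[n]=cv2.resize(im[y:y+150,x:x+150],(400,400),interpolation=cv2.INTER_CUBIC)
cv2.imwrite("pics/crop1.png",cv2.convertScaleAbs(np.hstack([scene,top]),alpha=1.6))
E
```

```text
t: 5.72
tcp_pos: [0.5324, -0.0288, 0.3572]
tool_rot: [0.973, 0.229, -0.001, -0.0]
force: [-0.8, 0.1, 0.1]
finger_gap: 0.604
gripper_force: 0.0
[ 0.53238805 -0.02884366  0.35718713]
```

View pics/crop1.png

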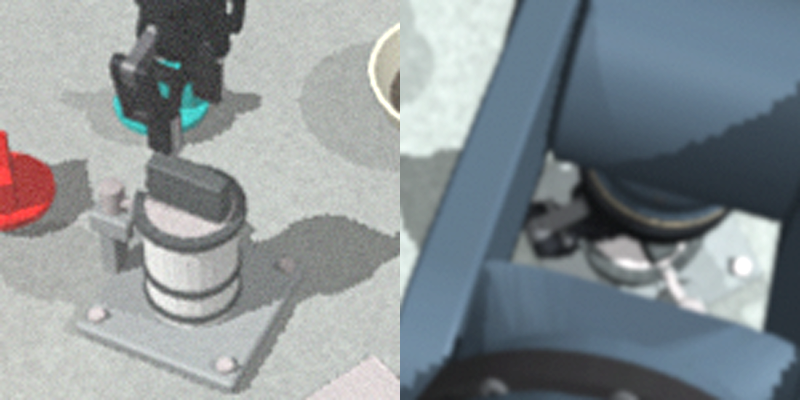

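The crop shows the fingers straddling high above the bar (bar top at crop (187,180)), with the button visibly lower than before. I check the axis and yaw independently with the base screws from the first crop.

Run:
```python
from h import *
np.set_printoptions(precision=4,suppress=True)
k=110/400
t=lambda x,y:(275+(x-400)*k,205+y*k)
T=[t(*p) for p in((637,62),(738,252),(545,356),(445,162))]
print(tri(np.mean(T,0),(245+207.5*k,195+230.5*k)))
W=np.array([ray("top",p,.016) for p in T]);print(W.mean(0))
for i in range(4):
    d=W[(i+1)%4]-W[i];print(np.degrees(np.arctan2(d[1],d[0]))%90,np.linalg.norm(d[:2]))
for x,y in((78,264),(252,332),(337,197)):print(ray("scene",(245+x*k,195+y*k),.016))
print(W)
```

```text
[ 0.5323 -0.0295  0.0142]
[ 0.5326 -0.0294  0.016 ]
28.0919138120357 0.10515541436170216
28.85143139362961 0.10613387676177255
28.05145412671834 0.10555670908613202
28.635199666553362 0.10605478011151138
[ 0.512  -0.1008  0.016 ]
[ 0.6046 -0.0506  0.016 ]
[0.5556 0.0421 0.016 ]
[[ 0.6045 -0.0512  0.016 ]
 [ 0.5118 -0.1007  0.016 ]
 [ 0.4605 -0.0077  0.016 ]
 [ 0.5537  0.0419  0.016 ]]
```

```bash
python3 -m jog '{"linear":[[0,-0.6,-20],[0,0,-25],[0,0,-16],[0,0,-6],[0,0,0]],"turn":[0,0,0,0,0]}'; python3 -m jog '{"linear":[[0,0,0],[0,0,0],[0,0,0],[0,0,0],[0,0,0],[0,0,0]],"turn":[0,0,0,0,0,0]}' 0 40
```

```text
t: 6.45
tcp_pos: [0.5323, -0.0302, 0.2908]
tool_rot: [0.974, 0.229, -0.0, -0.0]
force: [-0.2, 0.2, -1.0]
finger_gap: 0.599
gripper_force: 0.0
t: 7.2
tcp_pos: [0.5326, -0.03, 0.2912]
tool_rot: [0.974, 0.229, 0.001, 0.0]
force: [-0.1, 1.7, 4.8]
finger_gap: 0.203
gripper_force: 43.4
```

```bash
python3 -m jog '{"linear":[[0,0,-0.6],[0,0,-0.6],[0,0,-0.6],[0,0,0]],"turn":[0,0,0,0]}';python3 -m jog '{"linear":[[0,0,-0.6],[0,0,-0.4],[0,0,0],[0,0,0]],"turn":[0,0,0,0]}'
```

```text
t: 7.7
tcp_pos: [0.5327, -0.03, 0.2895]
tool_rot: [0.974, 0.229, 0.0, 0.0]
force: [-0.7, 1.1, 8.1]
finger_gap: 0.201
gripper_force: 43.7
t: 8.2
tcp_pos: [0.5326, -0.03, 0.2887]
tool_rot: [0.974, 0.229, 0.001, 0.0]
force: [-0.6, 0.5, 8.3]
finger_gap: 0.201
gripper_force: 43.8
```

```bash
cat > s.py <<'E'
from station import *
import numpy as np
s=sense();q=s["tool_rot"];a=np.degrees(2*np.arctan2(q[1],q[0]))
print("yaw %.2f"%a,"tz %.2f"%s["ft_torque"][2],"F",np.round(s["force"],1),"M",np.round(s["ft_torque"],2),"p",np.round(s["tcp_pos"]*1e3,1),"q6 %.2f"%s["q"][5])
E
python3 s.py
python3 -m jog '{"linear":[[0,0,0],[0,0,0],[0,0,0],[0,0,0],[0,0,0],[0,0,0]],"turn":[0.2,0.4,0.4,0.4,0.4,0]}' >/dev/null; python3 s.py
```

```text
yaw 26.42 tz -0.02 F [-0.6  0.5  8.3] M [ 0.21  0.1  -0.02] p [532.6 -30.  288.7] q6 0.84
yaw 35.44 tz 0.00 F [-0.6 -0.1  7.8] M [0.04 0.05 0.  ] p [532.8 -30.2 288.8] q6 0.69
```

```bash
python3 -m jog '{"linear":[[0,0,0],[0,0,0],[0,0,0],[0,0,0],[0,0,0],[0,0,0],[0,0,0],[0,0,0],[0,0,0],[0,0,0],[0,0,0]],"turn":[0.4,0.5,0.5,0.5,0.5,0.5,0.5,0.5,0.4,0.4,0]}' >/dev/null; python3 s.py
python3 -m jog '{"linear":[[0,0,0],[0,0,0],[0,0,0],[0,0,0],[0,0,0],[0,0,0],[0,0,0]],"turn":[0.3,0.3,0.3,0.3,0.2,0,0]}' >/dev/null; python3 s.py
```

```text
yaw 58.94 tz 0.01 F [0.4 1.  7.5] M [ 0.03 -0.03  0.01] p [533.  -30.3 288.8] q6 0.28
yaw 65.92 tz -0.03 F [0.1 0.4 7.6] M [ 0.07 -0.05 -0.03] p [533.1 -30.3 288.8] q6 0.15
```

```bash
echo 'import sys;sys.exit(abs(s["ft_torque"][2])>0.12)' | cat s.py - > c.py
python3 -m jog '{"linear":[[0,0,0],[0,0,0],[0,0,0]],"turn":[0.2,0.2,0]}' >/dev/null; python3 c.py &&
python3 -m jog '{"linear":[[0,0,0],[0,0,0],[0,0,0]],"turn":[0.2,0.2,0]}' >/dev/null && python3 c.py &&
python3 -m jog '{"linear":[[0,0,0],[0,0,0],[0,0,0]],"turn":[0.2,0.2,0]}' >/dev/null && python3 c.py &&
python3 -m jog '{"linear":[[0,0,0],[0,0,0],[0,0,0]],"turn":[0.2,0.2,0]}' >/dev/null && python3 c.py &&
python3 -m jog '{"linear":[[0,0,0],[0,0,0],[0,0,0]],"turn":[0.2,0.2,0]}' >/dev/null && python3 c.py &&
python3 -m jog '{"linear":[[0,0,0],[0,0,0],[0,0,0]],"turn":[0.2,0.2,0]}' >/dev/null && python3 c.py
```

```text
yaw 67.92 tz -0.01 F [0.5 0.5 7.7] M [ 0.03 -0.06 -0.01] p [533.  -30.3 288.8] q6 0.12False
```

```bash
echo 'import sys;sys.exit(int(abs(s["ft_torque"][2])>0.12))' | cat s.py - > c.py
python3 -m jog '{"linear":[[0,0,0],[0,0,0],[0,0,0]],"turn":[0.2,0.2,0]}' >/dev/null; python3 c.py &&
python3 -m jog '{"linear":[[0,0,0],[0,0,0],[0,0,0]],"turn":[0.2,0.2,0]}' >/dev/null && python3 c.py &&
python3 -m jog '{"linear":[[0,0,0],[0,0,0],[0,0,0]],"turn":[0.2,0.2,0]}' >/dev/null && python3 c.py &&
python3 -m jog '{"linear":[[0,0,0],[0,0,0],[0,0,0]],"turn":[0.2,0.2,0]}' >/dev/null && python3 c.py &&
python3 -m jog '{"linear":[[0,0,0],[0,0,0],[0,0,0]],"turn":[0.2,0.2,0]}' >/dev/null && python3 c.py &&
python3 -m jog '{"linear":[[0,0,0],[0,0,0],[0,0,0]],"turn":[0.2,0.2,0]}' >/dev/null && python3 c.py
```

```text
yaw 69.92 tz 0.01 F [-1.3  0.3  7.2] M [ 0.04 -0.06  0.01] p [533.  -30.3 288.8] q6 0.08
yaw 71.92 tz 0.01 F [ 0.3 -0.   7.5] M [ 0.09 -0.04  0.01] p [533.1 -30.3 288.8] q6 0.05
yaw 73.92 tz -0.06 F [0.5 1.  7.4] M [ 0.1  -0.05 -0.06] p [533.  -30.3 288.8] q6 0.01
yaw 75.92 tz -0.05 F [ 0.2 -0.1  7.1] M [ 0.14 -0.06 -0.05] p [533.  -30.3 288.9] q6 -0.02
yaw 77.92 tz -0.00 F [ 0.5 -0.   7.8] M [ 0.   -0.04 -0.  ] p [533.  -30.3 288.9] q6 -0.06
yaw 79.92 tz -0.03 F [-0.2  0.4  8.5] M [ 0.04 -0.05 -0.03] p [533.1 -30.3 288.8] q6 -0.09
```

```bash
python3 -m jog '{"linear":[[0,0,0],[0,0,0],[0,0,0]],"turn":[0.2,0.2,0]}' >/dev/null; python3 c.py &&
python3 -m jog '{"linear":[[0,0,0],[0,0,0],[0,0,0]],"turn":[0.2,0.2,0]}' >/dev/null && python3 c.py &&
python3 -m jog '{"linear":[[0,0,0],[0,0,0],[0,0,0]],"turn":[0.2,0.2,0]}' >/dev/null && python3 c.py &&
python3 -m jog '{"linear":[[0,0,0],[0,0,0],[0,0,0]],"turn":[0.2,0.2,0]}' >/dev/null && python3 c.py &&
python3 -m jog '{"linear":[[0,0,0],[0,0,0],[0,0,0]],"turn":[0.2,0.2,0]}' >/dev/null && python3 c.py &&
python3 -m jog '{"linear":[[0,0,0],[0,0,0],[0,0,0]],"turn":[0.2,0.2,0]}' >/dev/null && python3 c.py &&
python3 -m jog '{"linear":[[0,0,0],[0,0,0],[0,0,0]],"turn":[0.2,0.2,0]}' >/dev/null && python3 c.py &&
python3 -m jog '{"linear":[[0,0,0],[0,0,0],[0,0,0]],"turn":[0.2,0.2,0]}' >/dev/null && python3 c.py
```

```text
yaw 81.92 tz 0.01 F [-0.6  0.2  7.6] M [ 0.09 -0.11  0.01] p [533.1 -30.3 288.9] q6 -0.13
yaw 83.92 tz -0.00 F [-0.2 -0.1  7.2] M [ 0.11 -0.   -0.  ] p [533.1 -30.3 288.8] q6 -0.16
yaw 85.92 tz -0.06 F [ 0.7 -0.1  7.9] M [ 0.08 -0.01 -0.06] p [533.  -30.3 288.8] q6 -0.19
yaw 87.92 tz 0.01 F [-0.   0.   8.2] M [ 0.1  -0.02  0.01] p [533.  -30.3 288.8] q6 -0.23
yaw 89.89 tz -0.09 F [-0.3  0.6  7. ] M [ 0.16 -0.08 -0.09] p [533.  -30.2 288.9] q6 -0.26
yaw 91.84 tz -0.16 F [-0.2  2.   8.9] M [ 0.45 -0.09 -0.16] p [532.9 -29.8 288.8] q6 -0.30
```

```bash
python3 -m jog '{"linear":[[0,0,0],[0,0,0],[0,0,0]],"turn":[0.1,0.1,0]}' >/dev/null; python3 c.py
```

```text
yaw 92.75 tz -0.49 F [0.2 2.5 9. ] M [ 0.43 -0.07 -0.49] p [532.9 -29.8 288.8] q6 -0.32
```

```bash
python3 -m jog '{"linear":[[0,0,0],[0,0,0],[0,0,0],[0,0,0],[0,0,0],[0,0,0]],"turn":[-0.2,-0.3,-0.3,-0.2,0,0]}' >/dev/null; python3 c.py
python3 -m jog '{"linear":[[0,0,1],[0,0,1],[0,0,1],[0,0,0]],"turn":[0,0,0,0]}' >/dev/null; python3 c.py
python3 -m jog '{"linear":[[0,0,1],[0,0,1],[0,0,1],[0,0,0]],"turn":[0,0,0,0]}' >/dev/null; python3 c.py
```

```text
yaw 87.92 tz 0.01 F [0.6 1.6 7.6] M [ 0.29 -0.03  0.01] p [532.9 -30.  288.8] q6 -0.23
yaw 87.92 tz 0.05 F [0.9 1.3 5.1] M [ 0.32 -0.26  0.05] p [532.9 -30.  291.4] q6 -0.23
yaw 87.94 tz -0.03 F [ 0.9 -0.8  1.3] M [ 0.01 -0.23 -0.03] p [532.1 -30.1 293.8] q6 -0.23
```

```bash
python3 -m jog '{"linear":[[0,0,1],[0,0,1],[0,0,1],[0,0,0]],"turn":[0,0,0,0]}' >/dev/null; python3 c.py
python3 -m jog '{"linear":[[0,0,1.5],[0,0,1.5],[0,0,1.5],[0,0,0]],"turn":[0,0,0,0]}' >/dev/null; python3 c.py
```

```text
yaw 87.93 tz 0.04 F [ 0.4  0.1 -2.4] M [-0.02 -0.02  0.04] p [532.1 -29.9 296.9] q6 -0.23
yaw 87.93 tz -0.02 F [-0.4 -0.4 -3.1] M [ 0.02 -0.07 -0.02] p [532.4 -30.  301.8] q6 -0.23
```

```bash
python3 -m jog '{"linear":[[0,0,5],[0,0,10],[0,0,15],[0,0,15],[0,0,10],[0,0,5],[0,0,0]],"turn":[0,0,0,0,0,0,0]}' >/dev/null; python3 s.py
python3 -m jog '{"linear":[[0,-8,0],[1,-20,0],[1,-30,0],[2,-35,0],[2,-35,0],[2,-35,0],[2,-35,0],[1,-32,0],[1,-22,0],[0,-10,0],[0,-3,0],[0,0,0]],"turn":[0,0,0,0,0,0,0,0,0,0,0,0]}' >/dev/null; python3 s.py
python3 - <<'E'
from h import *
for n,y,x in(("scene",200,70),("top",130,330)):
    im=snapshot(n)[:,:,::-1]
    globals()[n]=cv2.resize(im[y:y+240,x:x+240],(400,400),interpolation=cv2.INTER_CUBIC)
cv2.imwrite("pics/crop2.png",cv2.convertScaleAbs(np.hstack([scene,top]),alpha=1.4))
E
```

```text
yaw 87.93 tz -0.01 F [ 0.   0.5 -2.7] M [-0.02  0.02 -0.01] p [532.4 -30.  362. ] q6 -0.23
yaw 87.96 tz -0.01 F [ 0.4  0.8 -2.5] M [-0.04 -0.03 -0.01] p [ 544.3 -294.3  361.5] q6 -0.64
```

View pics/crop2.png

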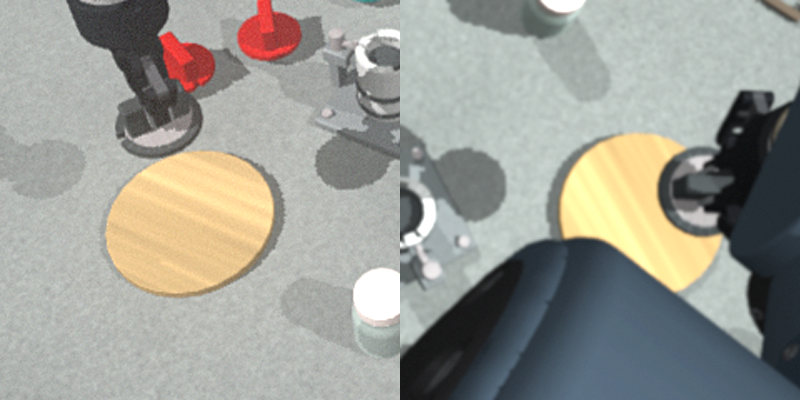

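The crop shows the cap upright in the gripper (scene crop (158,125)), the barrel open, and the bat below clear. It appears offset only because it is about 150 mm up. Lowering now.

```bash
python3 -m jog '{"linear":[[0,0,-10],[0,0,-20],[0,0,-25],[0,0,-25],[0,0,-25],[0,0,-18],[0,0,-10],[0,0,-5],[0,0,0]],"turn":[0,0,0,0,0,0,0,0,0]}' >/dev/null; python3 s.py
python3 -m jog '{"linear":[[0,0,-1],[0,0,-1],[0,0,-1],[0,0,0]],"turn":[0,0,0,0]}' >/dev/null; python3 s.py
```

```text
yaw 87.93 tz 0.01 F [ 0.3  1.  -1.5] M [ 0.   -0.04  0.01] p [ 544.5 -295.1  223.8] q6 -0.64
yaw 87.93 tz 0.03 F [ 0.1 -0.  -1.7] M [0.02 0.01 0.03] p [ 544.4 -295.   220.7] q6 -0.64
```

```bash
echo 'import sys;sys.exit(int(s["force"][2]>0.5))' | cat s.py - > d.py
python3 -m jog '{"linear":[[0,0,-0.5],[0,0,-0.5],[0,0,0]],"turn":[0,0,0]}' >/dev/null; python3 d.py &&
python3 -m jog '{"linear":[[0,0,-0.5],[0,0,-0.5],[0,0,0]],"turn":[0,0,0]}' >/dev/null && python3 d.py &&
python3 -m jog '{"linear":[[0,0,-0.4],[0,0,-0.4],[0,0,0]],"turn":[0,0,0]}' >/dev/null && python3 d.py &&
python3 -m jog '{"linear":[[0,0,-0.4],[0,0,-0.4],[0,0,0]],"turn":[0,0,0]}' >/dev/null && python3 d.py &&
python3 -m jog '{"linear":[[0,0,-0.4],[0,0,-0.4],[0,0,0]],"turn":[0,0,0]}' >/dev/null && python3 d.py &&
python3 -m jog '{"linear":[[0,0,-0.4],[0,0,-0.4],[0,0,0]],"turn":[0,0,0]}' >/dev/null && python3 d.py
```

```text
yaw 87.93 tz 0.03 F [ 0.1 -0.3 -2.5] M [ 0.02 -0.04  0.03] p [ 544.4 -295.   219.5] q6 -0.64
yaw 87.93 tz 0.02 F [-0.6 -1.  -3.9] M [-0.02  0.02  0.02] p [ 544.3 -295.   218.5] q6 -0.64
yaw 87.93 tz -0.03 F [-0.4 -0.8 -2.3] M [ 0.02  0.03 -0.03] p [ 544.4 -295.   217.9] q6 -0.64
yaw 87.93 tz -0.02 F [-2.1  0.9  5.5] M [ 0.24  0.28 -0.02] p [ 544.3 -295.   217.9] q6 -0.64
```

```bash
python3 -m jog '{"linear":[[0,0,0],[0,0,0],[0,0,0],[0,0,0],[0,0,0]],"turn":[0,0,0,0,0]}' 0.6; python3 s.py
python3 -m jog '{"linear":[[0,0,5],[0,0,20],[0,0,40],[0,0,40],[0,0,30],[-15,0,10],[-40,-20,0],[-40,-30,0],[-20,-30,0],[0,-20,0],[0,-10,0],[0,0,0]],"turn":[0,0,0,0,0,0,0,0,0,0,0,0]}'
python3 - <<'E'
from h import *
for n,y,x in(("scene",170,90),("top",190,290)):
    im=snapshot(n)[:,:,::-1]
    globals()[n]=cv2.resize(im[y:y+240,x:x+240],(400,400),interpolation=cv2.INTER_CUBIC)
cv2.imwrite("pics/crop3.png",cv2.convertScaleAbs(np.hstack([scene,top]),alpha=1.4))
E
```

```text
t: 25.42
tcp_pos: [0.5444, -0.295, 0.2169]
tool_rot: [0.72, 0.694, -0.0, -0.0]
force: [-0.3, 0.9, 0.3]
finger_gap: 0.603
gripper_force: 0.0
yaw 87.93 tz 0.02 F [-0.3  0.9  0.3] M [0.07 0.01 0.02] p [ 544.4 -295.   216.9] q6 -0.64
t: 26.92
tcp_pos: [0.4298, -0.4052, 0.3617]
tool_rot: [0.72, 0.694, 0.0, -0.0]
force: [-0.3, 0.5, -0.5]
finger_gap: 0.603
gripper_force: 0.0
```

View pics/crop3.png

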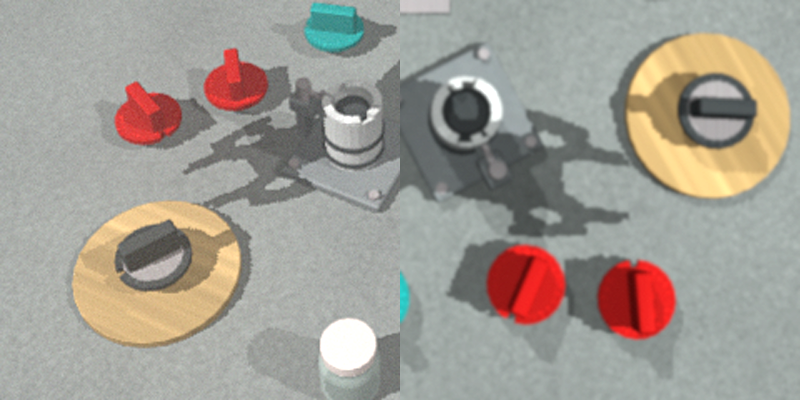

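The cap sits upright near the middle of the bat (top crop (717,110)), all of it over the bat. The barrel is open and nothing else has moved.

```bash
python3 -c "
from station import *
print(sign_off())"
```

```text
the job is handed in; nothing more can be done
None
```

The extruder is open: I pressed the button fully down, turned the cap to its stop (about 65° from locked), lifted it off, and set it upright near the middle of the bat; I handed the job in at about 27 s of the 72 s, but the sign-off returned no verdict.

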